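# Park the battery grip and the lens for the night

### The arm

A 6-joint arm with a two-finger parallel gripper is mounted at the origin on the work surface. World frame = base frame: x ahead of the robot, y to its left, z up, the work surface at z = 0. Lengths are in m, angles in rad, forces in N, time in s.
With the tool pointing down it reaches from about 0.35 to 0.975 m from the base axis. Payload 4.9 kg.
Tool frame: the origin (TCP) lies midway between the tips of the shut fingers; the grasp point (between the pads) lies 19 mm behind it; z points along the fingers, y is the direction in which the jaws open and shut (so a half turn about z gives the same grasp; the last joint's range is limited). The gripper opens to 85 mm and grips with 20 to 120 N. Pads are 22 mm wide; open, the fingers measure 114 mm over their backs; the gripper's body (76 mm by 85 mm) begins 54 mm behind the grasp point. The pads swing forward as they close: fully open they stand 13 mm farther back than shut.
Start: joints at [1.056, 0.053, 1.613, -0, 1.476, -0.119], TCP at [0.241, 0.577, 0.231] pointing down, gripper open.
Joint ranges: [-3.01, 3.01], [-1.01, 2.22], [0.06, 2.58], [-1.02, 4.17], [0.09, 2.62], [-3.14, 3.14]. Speed limits (rad/s): [2.57, 2.57, 3.14, 3.14, 3.14, 3.14].

### API

Orientations are given as a rotation vector (axis times angle).
In Python, from station import ctrl gives the robot as it stands.
- The arm moves only by the tool apply_moves, never from a script. Its argument "rows" is a list of rows, each a list of 6 numbers: the shift along the tool's x, y, z in cm, then the turn, a rotation vector about the tool's x, y, z in units of 5 degrees (1.0 is 5 degrees). In form: [[x, y, z, rx, ry, rz], ...]. A call has 1 to 20 rows; each row is the pose to reach, as a shift and turn from the pose measured when the call began, along the tool's axes at that moment; what a row does not reach only later rows make up. A row lasts 1/10 s, in which the tool goes at most 50 mm and 8.59 degrees, less where a joint would pass 70% of its speed; a pose out of reach is approached as far as the arm can. A call with a gripper value outside its range is refused whole. "grip" is the closure, from 0 (fully open) to 1 (shut), set as the call begins (left out, the last holds). The fingers move at their own pace and stop on an object; "squeeze" is the grip in N (left out, the last holds). Time passes only in rows, so rows that repeat a pose let the fingers close. It gives the time, the measured TCP pose, the force and the opening at its end, in the units of the state.
- ctrl.get_obs(): the state, without advancing time (a new reading comes with each control period).
- ctrl.get_image(name): name is "scene" or "top" or "wrist"; returns a dict with "color" (420x560x3 uint8, blue, green, red), "mtx" (3x3 intrinsics, pixels), "D" ([k1, k2, p1, p2, k3] as OpenCV has them; the pictures are not rectified), "rvec" (rotation vector, rad) and "tvec" (3), from world to camera coordinates, as OpenCV has them. Camera axes: x right, y down, z forward; pixel columns grow to the right and rows downward; lengths in m; the calibration is good to about 2 mm. A picture is of the moment at which its call begins. There is no depth.
- ctrl.finish_job(): hands the job in, once; it reports no verdict.
The state is a dict: "t": time; "q": joint angles; "dq": joint speeds; "effort": joint torques, N m; "tool_pos": TCP position; "tool_rot": TCP orientation; "contact_force": force on the tool from outside, world axes, zero at the start; "wrist_torque": the same for the moment, N m; "opening": finger opening in m.
Only numpy, scipy, OpenCV 4.12 (cv2) and the standard library are available. Lean on these libraries where they do the work, as an engineer would, in place of code of your own. Each camera call takes 0.05 s, during which the arm holds its last target.

### The job

Put the camera kit back in its parking places by pushing it along the shelf with the fingertips: push the black battery grip until its long side sits flat against the front of the aluminium stop rail, with its whole length on the rail, and push the standing lens until its whole foot is inside the ring marked on the shelf. Either may go first; do not lift or tip them, leave them standing still as they stood, and leave the other things on the shelf where they are.

Things in the scene. Friction and masses are not known exactly. Their poses are not given: they have to be found in the camera images.
- rail: Straight aluminium stop rail fixed to the shelf, left or right of the middle, slightly turned: upright flange 12 mm thick (own x), 240 mm long (own y), 20 mm high; a 2 mm thin foot behind it (own +x, to 35 mm). Origin at the middle of the flange's underside, on the shelf (z = 0). Its front faces own -x, towards the robot: the front face is 6 mm along -x from the origin. Push along own +x.
- ring_mark: Thin grey ring drawn on the white shelf, inner radius 47 mm, outer radius 53 mm, no height that can be felt. Origin at its centre, on the shelf. It is on the other side of the middle from the rail.
- battery_grip: Black polymer battery grip lying on the shelf: block 46 mm deep (own x), 130 mm long (own y), 38 mm high, flat long sides; a 12 mm high connector block on top, 35 mm along own +y, makes it 50 mm high there. About 0.33 kg. Origin at the centre of its underside. Starts askew in front of the rail, its middle 119 to 159 mm from the rail's origin. Either long side may face the rail.
- lens: Prime lens standing upright: black cylinder 68 mm in diameter, 60 mm high, glass on top, metal trim rings. About 0.38 kg. Origin at the centre of its foot, on the shelf. Starts 90 to 150 mm from the ring, on the robot's side of it. It slides, it does not roll.
- front_cap: Bystander: loose black lens cap, disc 58 mm in diameter, 10 mm thick, lying beside the ring. Origin at the centre of its underside.
- filter_case: Bystander: clear filter case 68 x 68 x 14 mm, behind the ring (farther from the robot). Origin at the centre of its underside.
- spare_battery: Bystander: grey battery 40 x 56 x 21 mm, behind the rail. Origin at the centre of its underside.
- card_case: Bystander: grey memory card case 38 x 44 x 12 mm, in the middle between the grip and the lens. Origin at the centre of its underside.
- blower: Bystander: rubber air blower with a nozzle pointing up, 58 mm in diameter, 85 mm high, far to the left. Origin at the centre of its underside.
- light_meter: Bystander: black hand light meter 100 x 58 mm, 22 mm high with a white dome to 35 mm, far to the right. Origin at the centre of its underside.
Things that resemble listed ones, but are neither listed nor needed, are in the scene too. Leave any blue look-alike of the battery_grip alone.

How it is judged:
By the outcome, as a careful person would: the job done as asked, in the order asked, and still so for the second after the job is handed in, with the robot touching nothing.
It also fails if it takes over 48 s, if anything falls off the work surface, if the arm or the gripper's body presses on something with over 40 N, if the wrist force passes 120 N, or if a joint passes its speed limit or range.

## Working session

There is one attempt and no reset: what is moved stays moved. The work goes in short steps, Python scripts to look and compute and a tool call to move; the robot and the scene stay as the last step left them, time stands still between calls to the robot, and variables do not carry over. Pictures are saved under pics/ and viewed, and the job is handed in when it is done.

Besides the shell and the picture viewer there is one more tool, called in YAML: its name, and indented under it one key for each argument. apply_moves: Moves the arm, as the interface text tells. Its arguments: {"type":"object","properties":{"rows":{"type":"array","items":{"type":"array","items":{"type":"number"}}},"grip":{"type":"number"},"squeeze":{"type":"number"}},"required":["rows"]}

```bash
mkdir -p pics; ls; python3 - <<'E'
from station import ctrl
import cv2,json,numpy as np
for n in ["scene","top","wrist"]:
    im=ctrl.get_image(n); cv2.imwrite(f"pics/{n}0.png",im["color"])
    np.savez(f"pics/{n}0.npz",**im)
    print(n,np.round(im["mtx"],1).tolist(),np.round(im["D"],3).tolist(),np.round(im["rvec"],3).tolist(),np.round(im["tvec"],3).tolist())
print(ctrl.get_obs())
E
```

```text
pics
scene [[421.5, 0.0, 280.7], [0.0, 421.5, 208.8], [0.0, 0.0, 1.0]] [-0.117, 0.0, 0.0, 0.0, 0.0] [1.941, 1.689, -0.561] [-0.098, -0.419, 1.683]
top [[417.5, 0.0, 278.2], [0.0, 417.5, 206.1], [0.0, 0.0, 1.0]] [-0.076, 0.0, 0.0, 0.0, 0.0] [2.127, -2.138, 0.223] [-0.01, 0.547, 0.931]
wrist [[332.8, 0.0, 283.6], [0.0, 332.8, 213.2], [0.0, 0.0, 1.0]] [-0.05, 0.0, 0.0, 0.0, 0.0] [-2.412, -1.605, -0.226] [-0.624, -0.036, 0.379]
{'t': 0.15, 'q': array([ 1.05600145e+00,  5.32076107e-02,  1.61397048e+00,  1.89764644e-05,
        1.47601522e+00, -1.18980442e-01]), 'dq': array([ 4.72612458e-05, -2.54680262e-03, -4.14413647e-03, -8.19446201e-04,
       -2.49405755e-04,  4.25530786e-04]), 'effort': array([ 4.47440725e-04, -3.94243276e+01, -3.70719731e+01, -1.08036593e-04,
        4.68027138e-03, -1.26994573e-05]), 'tool_pos': array([0.2407172, 0.5762575, 0.2303488]), 'tool_rot': array([-6.17594151e-01, -3.07976131e+00,  2.37948464e-03]), 'contact_force': array([ 1.13459711,  0.73469092, -0.24859506]), 'wrist_torque': array([ 0.0664525 , -0.02625346, -0.03447344]), 'opening': 0.08565050939071181}
```

View pics/top0.png

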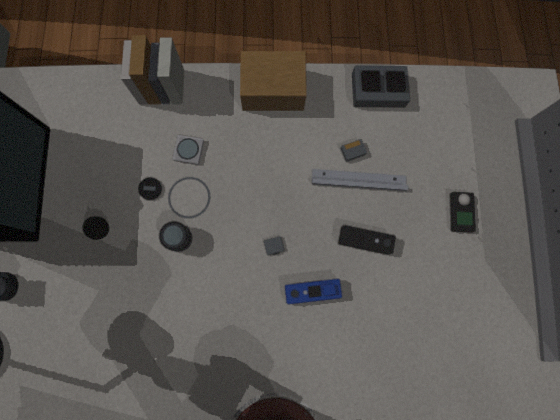

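View pics/scene0.png

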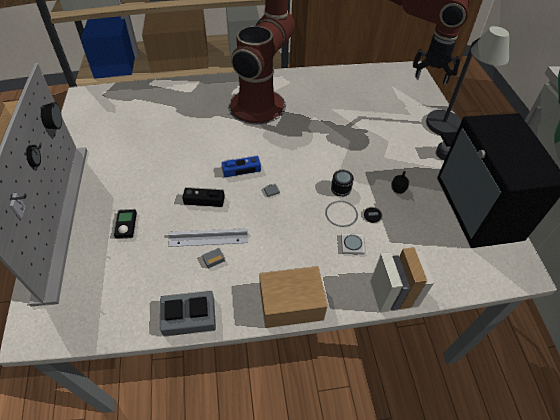

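Top view: the black grip is at (367,240), its blue look-alike at (313,292). The rail is at (360,180), the lens at (175,236), the ring at (189,197), and the cap at (150,188). Now I'll zoom in and measure.

```bash
cat > h.py <<'E'
import numpy as np,cv2
def ray(im,uv):
    uv=np.asarray(uv,float).reshape(-1,1,2)
    n=cv2.undistortPoints(uv,im["mtx"],im["D"]).reshape(-1,2)
    R,_=cv2.Rodrigues(np.asarray(im["rvec"],float)); t=np.asarray(im["tvec"],float).reshape(3)
    return -R.T@t, np.c_[n,np.ones(len(n))]@R
def onto(im,uv,z):
    c,d=ray(im,uv); return (c+d*((z-c[2])/d[:,2])[:,None])[:,:2]
def proj(im,P):
    return cv2.projectPoints(np.asarray(P,float).reshape(-1,1,3),np.asarray(im["rvec"],float),np.asarray(im["tvec"],float),im["mtx"],im["D"])[0].reshape(-1,2)
def load(n): return dict(np.load(n))
E
python3 - <<'E'
from h import *
im=load("pics/top0.npz");c=im["color"]
a=cv2.resize(c[130:320,130:240],None,fx=3,fy=3,interpolation=cv2.INTER_CUBIC)
b=cv2.resize(c[130:320,270:430],None,fx=3,fy=3,interpolation=cv2.INTER_CUBIC)
o=np.hstack([a,b]);o=np.clip(o.astype(float)*1.6,0,255).astype('uint8')
cv2.imwrite("pics/crop0.png",o[:, :800]);print(o.shape)
print(ray(im,[[0,0]])[0])
E
```

```text
(570, 810, 3)
[0.36360448 0.00767052 1.01639047]
```

View pics/crop0.png

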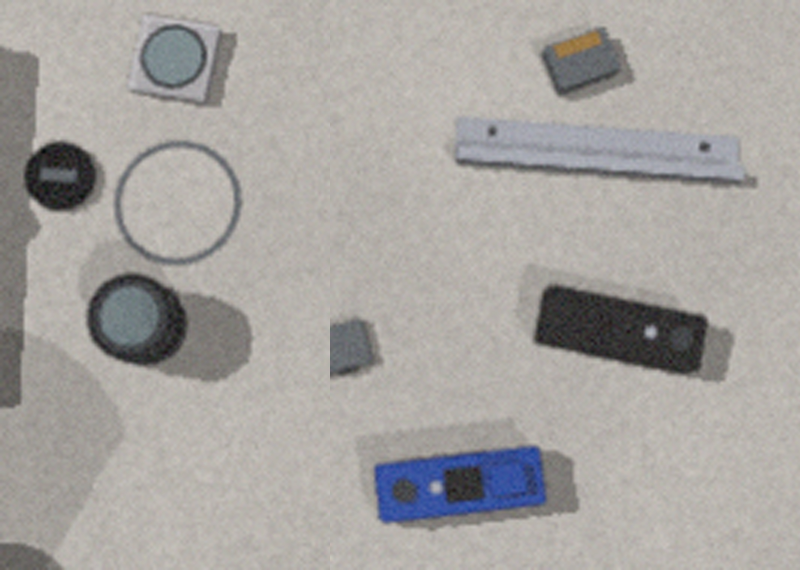

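```bash
python3 - <<'E'
from h import *
im=load("pics/top0.npz");c=im["color"];g=c.max(axis=2)
def m_in(x0,y0,x1,y1,thr):
    m=np.zeros(g.shape,'uint8'); m[y0:y1,x0:x1]=(g[y0:y1,x0:x1]<thr)*255
    cs,_=cv2.findContours(m,cv2.RETR_EXTERNAL,cv2.CHAIN_APPROX_NONE); k=max(cs,key=cv2.contourArea); return k.reshape(-1,2)
# grip
k=m_in(325,215,405,262,48); W=onto(im,k,0.038); r=cv2.minAreaRect((W*1000).astype('float32')); print("grip z38",r)
# approach: silhouettes
# lens
k=m_in(150,210,200,260,60)
for z in(0.0,0.06):
    W=onto(im,k,z); print("lens z",z,cv2.minEnclosingCircle((W*1000).astype('float32')), W.min(0),W.max(0))
# ring
k=[]
bg=cv2.GaussianBlur(g,(0,0),0.8)
cen=np.array([189.5,197.])
for a in np.linspace(0,2*np.pi,120,endpoint=False):
    rs=np.arange(14,27,.25);p=cen+rs[:,None]*[np.cos(a),np.sin(a)]
    v=cv2.remap(bg.astype('float32'),p[:,:1].astype('float32'),p[:,1:].astype('float32'),1).ravel()
    k.append(p[v.argmin()])
W=onto(im,k,0)*1000
A=np.c_[2*W,np.ones(len(W))];
for _ in range(3):
    s=np.linalg.lstsq(A,(W**2).sum(1),rcond=None)[0];R=np.sqrt(s[2]+s[0]**2+s[1]**2);e=abs(np.hypot(*(W-s[:2]).T)-R);W=W[e<3];A=A[e<3]
print("ring",s[:2],R,len(W),e[e<3].mean())
# holes etc.
for n,b in dict(cap=(135,174,166,204)).items():
    k=m_in(*b,50);W=onto(im,k,.01);print(n,cv2.minEnclosingCircle((W*1000).astype('float32')))
k=m_in(255,230,292,262,85);print("card",cv2.minAreaRect((onto(im,k,.012)*1000).astype('float32')))
bl=((c[:,:,0].astype(int)-c[:,:,2])>50).astype('uint8');bl[:, :270]=0;bl[:,360:]=0;bl[:270]=0
cs,_=cv2.findContours(bl,cv2.RETR_EXTERNAL,cv2.CHAIN_APPROX_NONE);k=max(cs,key=cv2.contourArea).reshape(-1,2);print("blue",cv2.minAreaRect((onto(im,k,.038)*1000).astype('float32')))
a=cv2.resize(c[160:200,300:420],None,fx=6.6,fy=6.6,interpolation=cv2.INTER_CUBIC);a=np.clip(a.astype(float)*1.5,0,255)
cv2.imwrite("pics/rail0.png",a)
E
```

```text
grip z38 ((468.0342712402344, -222.826171875), (131.86839294433594, 47.91258239746094), 77.5774154663086)
lens z 0.0 ((481.40869140625, 238.11959838867188), 41.471744537353516) [0.44638113 0.19678417] [0.52016946 0.27810183]
lens z 0.06 ((474.4543151855469, 224.51564025878906), 39.02358627319336) [0.44149462 0.18562033] [0.51092705 0.26213761]
ring [580.27176067 208.0436251 ] 49.91131496772727 117 0.4277864609918598
cap ((600.134765625, 304.8239440917969), 29.524648666381836)
card ((457.10284423828125, -5.232481002807617), (42.72784423828125, 48.99748611450195), 15.748058319091797)
blue ((349.4305114746094, -92.4665298461914), (41.98581314086914, 125.52986907958984), 6.058509349822998)[ WARN:0@0.112] global loadsave.cpp:1063 imwrite_ Unsupported depth image for selected encoder is fallbacked to CV_8U.
```

View pics/rail0.png

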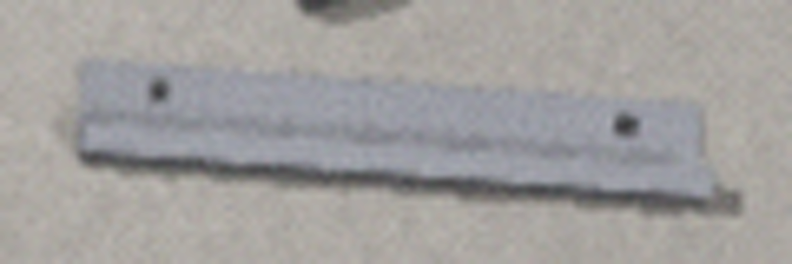

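```bash
python3 - <<'E'
from h import *
im=load("pics/top0.npz");c=im["color"];g=cv2.GaussianBlur(c,(0,0),0.6).min(axis=2).astype(float)
P=[];Q=[]
for u in range(316,404):
    v0=160+(148+ (u-312)*6.6*46/632)/6.6
    vs=np.arange(int(v0)-3,int(v0)+6); col=g[vs,u]; d=np.diff(col)
    i=int(d[:7].argmin()); 
    def sub(j):
        if 0<j<len(d)-1:
            a,b,e=d[j-1],d[j],d[j+1]; return vs[j]+.5+.5*(a-e)/(a-2*b+e+1e-9)
        return vs[j]+.5
    P.append((u,sub(i))); Q.append((u,sub(i+int(d[i:].argmax()))))
for n,X,z in(("topfront",P,.02),("botfront",Q,0.)):
    X=np.array(X); f=np.polyfit(X[:,0],X[:,1],1)
    for _ in range(3):
        k=abs(np.polyval(f,X[:,0])-X[:,1])<.8; f=np.polyfit(X[k,0],X[k,1],1)
    ends=np.array([[311.9,np.polyval(f,311.9)],[407.8,np.polyval(f,407.8)]]);W=onto(im,ends,z)
    d=W[1]-W[0];print(n,k.sum(),ends.round(2).tolist(),(W*1000).round(1).tolist(),np.linalg.norm(d),"yaw",np.degrees(np.arctan2(d[0],-d[1])))
# holes
sc=load("pics/scene0.npz")["color"]
a=cv2.resize(sc[170:280,150:270],None,fx=5,fy=5,interpolation=cv2.INTER_CUBIC);cv2.imwrite("pics/sr0.png",np.clip(a.astype(float)*1.3,0,255).astype('uint8'))
E
```

```text
topfront 88 [[311.9, 182.3], [407.8, 189.24]] [[612.3, -97.3], [594.5, -336.1]] 0.23948674457710756 yaw -4.262184069877682
botfront 86 [[311.9, 184.97], [407.8, 192.16]] [[610.3, -99.2], [591.5, -342.5]] 0.24399125951454326 yaw -4.428334323287635
```

View pics/sr0.png

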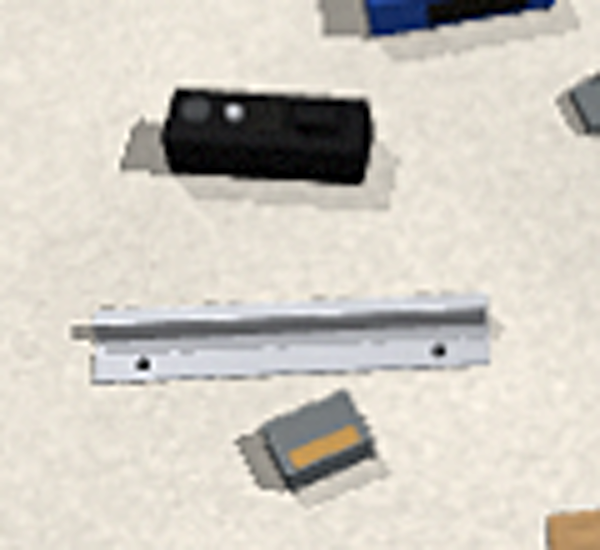

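View pics/wrist0.png

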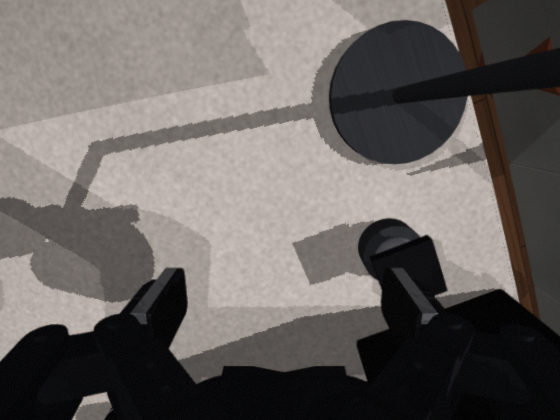

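The rail front face runs from (0.611,-0.098) to (0.593,-0.338), yaw -4.3°, with a length of 240 mm as given. The grip centre is at (0.468,-0.223), yaw about -12.4°. The ring is at (0.580,0.208) with r 49.9 mm, as it should be, and the lens is at about (0.477,0.230).

Possible mix-ups:
- **Grip:** the black one at (367,240) or the blue one at (313,292). I take the black one.
- **Lens:** the cylinder at (175,236), the blower at (95,228), a cylinder at (5,285) or the cap at (150,188). I take (175,236), which has glass on top and stands 105 mm from the ring; the crop confirms it.

I'll do the lens first, moving behind it with the fingers half closed.

apply_moves:
  rows:
    - [-7,-6,0,0,0,-0.5]
    - [-14,-12,0,0,0,-1]
    - [-21,-18,0,0,0,-1.5]
    - [-28.8,-24,0,0,0,-2.1]
    - [-28.8,-24,0,0,0,-2.1]
    - [-28.8,-24,0,0,0,-2.1]
    - [-28.8,-24,0,0,0,-2.1]
    - [-28.8,-24,0,0,0,-2.1]
    - [-28.8,-24,0,0,0,-2.1]
    - [-28.8,-24,0,0,0,-2.1]
    - [-28.8,-24,5,0,0,-2.1]
    - [-28.8,-24,8,0,0,-2.1]
    - [-28.8,-24,8,0,0,-2.1]
    - [-28.8,-24,8,0,0,-2.1]
  grip: 0.5

```text
t: 1.55
tool_pos: [0.4133, 0.2446, 0.1508]
tool_rot: [-0.33, -3.123, 0.003]
contact_force: [-0.7, 0.1, 0.3]
opening: 0.0424
```

```bash
python3 - <<'E'
from station import ctrl
from h import *
for n in("top","wrist"):
    im=ctrl.get_image(n);np.savez(f"pics/{n}1.npz",**im)
    cv2.imwrite(f"pics/{n}1.png",np.clip(im["color"]*1.5,0,255).astype('uint8'))
o=ctrl.get_obs();print(o["t"],o["tool_pos"],cv2.Rodrigues(o["tool_rot"])[0].round(3),o["opening"],o["contact_force"])
# lens glass via wrist: print projected guess
print(proj(im,[[.4774,.2302,.06],[.4774,.2302,0]]))
E
```

```text
1.65 [0.41496525 0.2448271  0.15314864] [[-0.978  0.21   0.003]
 [ 0.21   0.978  0.   ]
 [-0.003  0.001 -1.   ]] 0.04267760139022944 [0.63210383 0.93668392 0.64390531]
[[282.34750334 293.44310665]
 [282.57764189 261.7713106 ]]
```

View pics/wrist1.png

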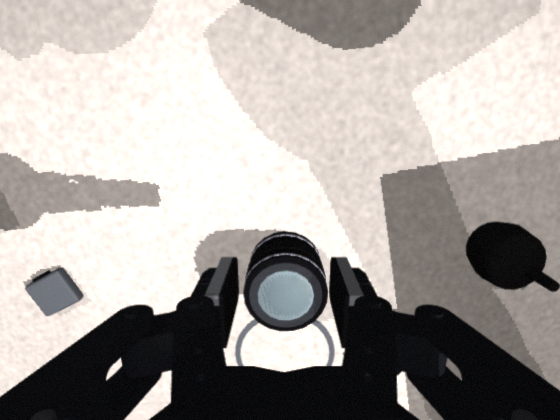

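View pics/top1.png

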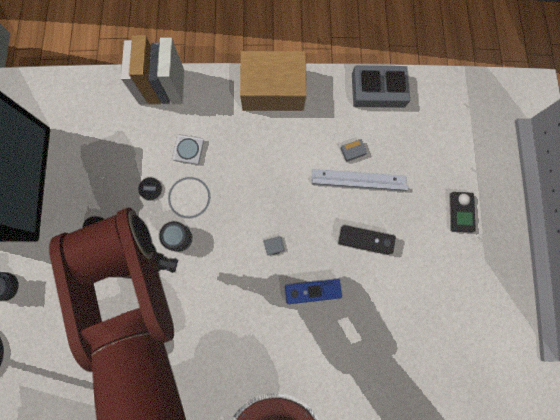

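Wrist view: the lens glass at (286,294), within 4 px of the prediction and centred between the fingers, with the ring behind it. The top view agrees. Next I descend behind the lens.

apply_moves:
  rows:
    - [0,0,4,0,0,0]
    - [0,0,8,0,0,0]
    - [0,0,11,0,0,0]
    - [0,0,13,0,0,0]
    - [0,0,14,0,0,0]
    - [0,0,14,0,0,0]
    - [0,0,14,0,0,0]

```text
t: 2.35
tool_pos: [0.4169, 0.2456, 0.015]
tool_rot: [0.331, 3.119, 0.003]
contact_force: [0.2, 0.1, 0.1]
opening: 0.0427
```

apply_moves:
  rows:
    - [-1,0,0,0,0,0]
    - [-2,0,0,0,0,0]
    - [-2.5,0,0,0,0,0]
    - [-3,0,0,0,0,0]
    - [-3.5,0,0,0,0,0]
    - [-4,0,0,0,0,0]
    - [-4.5,0,0,0,0,0]
    - [-5,0,0,0,0,0]
    - [-5.5,0,0,0,0,0]
    - [-6,0,0,0,0,0]
    - [-6.5,0,0,0,0,0]
    - [-7,0,0,0,0,0]
    - [-7.5,0,0,0,0,0]
    - [-8,0,0,0,0,0]

```text
t: 3.75
tool_pos: [0.4947, 0.2291, 0.0158]
tool_rot: [0.331, 3.121, 0.003]
contact_force: [-4.7, 3.6, 6.0]
opening: 0.0428
```

```bash
python3 - <<'E'
from station import ctrl
from h import *
ims=[]
for n in("top","scene"):
    im=ctrl.get_image(n);np.savez(f"pics/{n}2.npz",**im);ims.append(np.clip(im["color"]*1.5,0,255).astype('uint8'))
o=np.hstack([cv2.resize(ims[0][130:290,120:250],None,fx=3,fy=3),cv2.resize(ims[1][140:280,300:420],(400,480))])
cv2.imwrite("pics/p2.png",o)
o=ctrl.get_obs();print(o["t"],o["tool_pos"],cv2.Rodrigues(o["tool_rot"])[0].round(3),o["opening"],o["contact_force"])
E
```

```text
3.85 [0.49565416 0.22886568 0.01576171] [[-0.978  0.21   0.006]
 [ 0.21   0.978  0.002]
 [-0.005  0.003 -1.   ]] 0.04275707551045843 [-1.82246935  1.24028125  1.85033621]
```

View pics/p2.png

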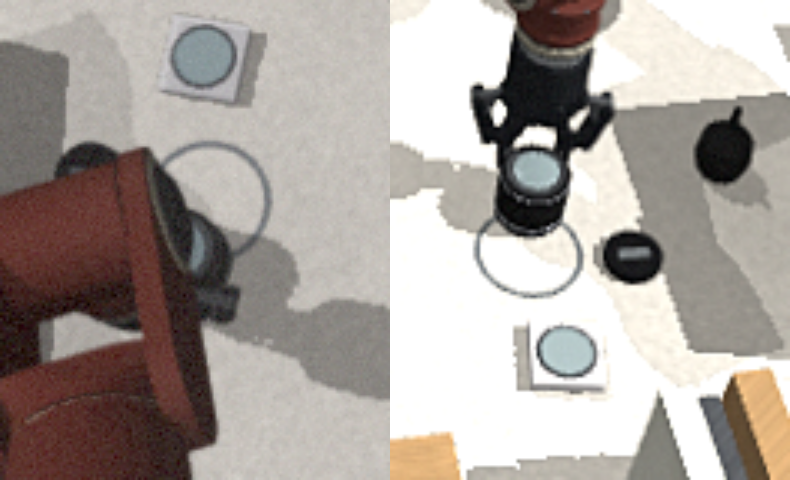

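```bash
cat >> h.py <<'E'
def glass(im,guess):
    """glass disc centroid near world guess, plane z=.06"""
    c=im["color"].astype(int);u,v=proj(im,[[*guess,.06]])[0].round().astype(int)
    m=((c.max(2)>70)&(c[:,:,0]-c[:,:,2]>12)).astype('uint8');k=np.zeros_like(m);k[v-14:v+15,u-14:u+15]=1;m*=k
    cs,_=cv2.findContours(m,cv2.RETR_EXTERNAL,cv2.CHAIN_APPROX_NONE);q=max(cs,key=cv2.contourArea)
    M=cv2.moments(q);p=[M["m10"]/M["m00"],M["m01"]/M["m00"]]
    return p,cv2.contourArea(q),onto(im,[p],.06)[0]
E
python3 - <<'E'
from h import *
print(glass(load("pics/scene0.npz"),(.4774,.2302)))
print(glass(load("pics/top0.npz"),(.4774,.2302)))
print(glass(load("pics/scene2.npz"),(.533,.221)))
im=load("pics/scene2.npz");c=im["color"];u,v=proj(im,[[.533,.221,.06]])[0].round().astype(int);print(u,v,c[v,u])
E
```

```text
([345.7361111111111, 176.95833333333334], 36.0, array([0.48183003, 0.24160384]))
([165.66666666666666, 240.33333333333331], 0.5, array([0.46602878, 0.24618829]))
([343.8251748251748, 189.32867132867133], 71.5, array([0.53290764, 0.22275371]))
343 189 [121 120 109]
```

apply_moves:
  rows:
    - [-0.5,0,0,0,0,0]
    - [-1,-0.1,0,0,0,0]
    - [-1.5,-0.1,0,0,0,0]
    - [-2,-0.2,0,0,0,0]
    - [-2.5,-0.2,0,0,0,0]
    - [-3,-0.3,0,0,0,0]
    - [-3.5,-0.3,0,0,0,0]
    - [-4,-0.4,0,0,0,0]
    - [-4.4,-0.4,0,0,0,0]
    - [-4.7,-0.4,0,0,0,0]
    - [-4.8,-0.4,0,0,0,0]
    - [-4.8,-0.4,0,0,0,0]

```text
t: 5.05
tool_pos: [0.542, 0.2147, 0.0159]
tool_rot: [0.331, 3.118, 0.003]
contact_force: [-0.6, -0.2, -1.1]
opening: 0.0426
```

```bash
python3 - <<'E'
from station import ctrl
from h import *
im=ctrl.get_image("scene");np.savez("pics/scene3.npz",**im)
cv2.imwrite("pics/p3.png",cv2.resize(np.clip(im["color"][140:270,290:410]*1.3,0,255).astype('uint8'),None,fx=4.5,fy=4.5,interpolation=cv2.INTER_CUBIC))
print(glass(im,(.5803,.208)))
o=ctrl.get_obs();print(o["t"],o["tool_pos"],cv2.Rodrigues(o["tool_rot"])[0].round(3),o["opening"],o["contact_force"])
E
```

```text
([343.8676122931442, 200.8770685579196], 70.5, array([0.57910821, 0.21169227]))
5.1 [0.54197295 0.21469168 0.01598572] [[-0.978  0.21   0.006]
 [ 0.21   0.978  0.001]
 [-0.006  0.003 -1.   ]] 0.042746369770744405 [-0.52419615 -0.79715345 -1.47452237]
```

View pics/p3.png

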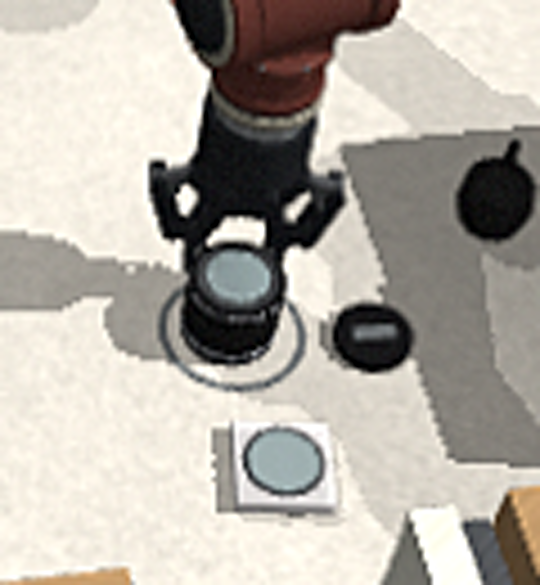

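apply_moves:
  rows:
    - [0.5,0,0,0,0,0]
    - [1.5,0,0,0,0,0]
    - [3,0,0,0,0,0]
    - [4,0,-1,0,0,0]
    - [4,0,-5,0,0,0]
    - [4,0,-9,0,0,0]
    - [4,0,-12,0,0,0]
    - [4,-3,-14,0,0,0]
    - [4.1,-7,-14,0,0,0]
    - [4.1,-12,-14,0,0,-0.4]
    - [4.1,-17,-14,0,0,-0.8]
    - [4.1,-22,-14,0,0,-1.2]
    - [4.1,-27,-14,0,0,-1.6]
    - [4.1,-32,-14,0,0,-1.6]
    - [4.1,-37,-14,0,0,-1.6]
    - [4.1,-42,-14,0,0,-1.6]
    - [4.1,-45,-14,0,0,-1.6]
    - [4.1,-45,-14,0,0,-1.6]
    - [4.1,-45,-14,0,0,-1.6]
    - [4.1,-45,-14,0,0,-1.6]

```text
t: 7.1
tool_pos: [0.4064, -0.2155, 0.1543]
tool_rot: [0.111, 3.134, 0.003]
contact_force: [0.4, 0.3, -0.5]
opening: 0.0425
```

apply_moves:
  rows:
    - [0,0,0,0,0,0]
    - [0,0,0,0,0,0]
    - [0,0,0,0,0,0]
  grip: 0

```text
t: 7.4
tool_pos: [0.4067, -0.2148, 0.1542]
tool_rot: [0.108, 3.134, 0.003]
contact_force: [0.6, -0.1, -0.1]
opening: 0.0835
```

```bash
python3 - <<'E'
from station import ctrl
from h import *
ims=[]
for n in("top","scene"):
    im=ctrl.get_image(n);np.savez(f"pics/{n}4.npz",**im);ims.append(im["color"])
t=load("pics/top4.npz");s=load("pics/scene4.npz")
print(glass(s,(.579,.21)))
c=t["color"];g=c.max(2);m=np.zeros(g.shape,'uint8');m[165:240,165:225]=(g[165:240,165:225]<60)*255
m=cv2.morphologyEx(m,cv2.MORPH_OPEN,np.ones((3,3)));cs,_=cv2.findContours(m,cv2.RETR_EXTERNAL,cv2.CHAIN_APPROX_NONE);k=max(cs,key=cv2.contourArea).reshape(-1,2)
for z in(0,.06):
    W=onto(t,k,z)*1000;print(z,cv2.minEnclosingCircle(W.astype('float32')))
a=cv2.resize(ims[0][120:280,120:420],None,fx=2.6,fy=2.6,interpolation=cv2.INTER_CUBIC)
cv2.imwrite("pics/p4.png",np.clip(a*1.5,0,255).astype('uint8'))
cv2.imwrite("pics/p4s.png",cv2.resize(np.clip(ims[1][130:290,140:420]*1.3,0,255).astype('uint8'),None,fx=2.8,fy=2.8,interpolation=cv2.INTER_CUBIC))
o=ctrl.get_obs();print(o["t"],o["tool_pos"],cv2.Rodrigues(o["tool_rot"])[0].round(3),o["opening"],o["contact_force"])
E
```

```text
([344.6472491909385, 200.72815533980582], 51.5, array([0.57884054, 0.21425961]))
0 ((585.6217041015625, 211.51165771484375), 43.593082427978516)
0.06 ((572.5155029296875, 199.47842407226562), 41.019676208496094)
7.5 [ 0.40661308 -0.21510563  0.15426208] [[-0.998  0.07   0.006]
 [ 0.07   0.998  0.002]
 [-0.006  0.002 -1.   ]] 0.08552467301864877 [-0.22088066  0.23061328 -0.21020503]
```

View pics/p4.png

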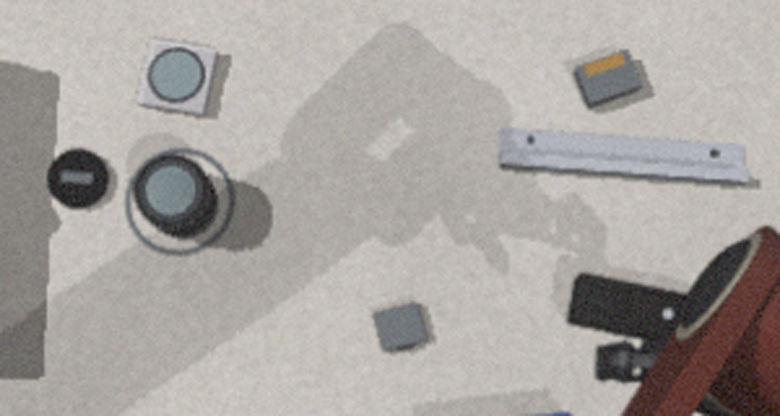

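View pics/p4s.png

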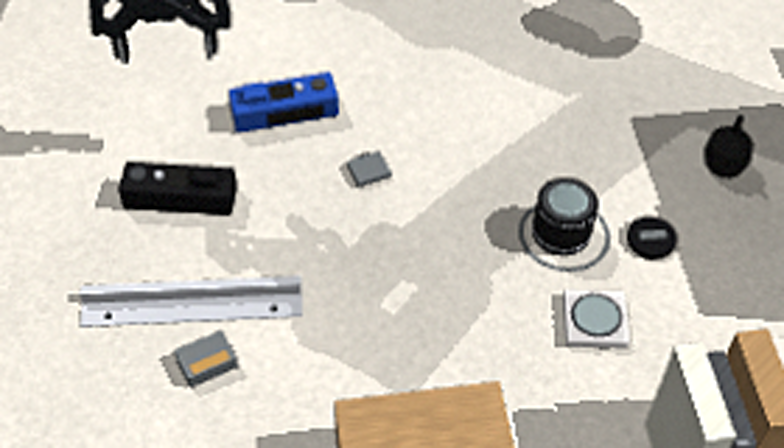

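The lens measures (0.578,0.205), 4 mm from the ring centre, so its foot clears the inner edge by about 9 mm. In the pictures the whole ring shows around the foot, and the cap and filter case haven't moved. The gripper is behind the black grip, so I descend and push along the rail's +x.

apply_moves:
  rows:
    - [0,0,4,0,0,0]
    - [0,0,8,0,0,0]
    - [0,0,12,0,0,0]
    - [0,0,14,0,0,0]
    - [0,0,15,0,0,0]
    - [0,0,15,0,0,0]
    - [0,0,15,0,0,0]

```text
t: 8.2
tool_pos: [0.4084, -0.2155, 0.0055]
tool_rot: [0.109, 3.132, 0.001]
contact_force: [0.9, 0.6, 0.6]
opening: 0.0854
```

```bash
python3 - <<'E'
from station import ctrl
from h import *
im=ctrl.get_image("scene")
cv2.imwrite("pics/p5s.png",cv2.resize(np.clip(im["color"][130:270,140:290]*1.3,0,255).astype('uint8'),None,fx=4,fy=4,interpolation=cv2.INTER_CUBIC))
o=ctrl.get_obs();print(o["t"],o["tool_pos"],o["contact_force"])
E
```

```text
8.25 [ 0.40873983 -0.21576456  0.00593178] [-0.00384281 -0.42556056  0.0970211 ]
```

View pics/p5s.png

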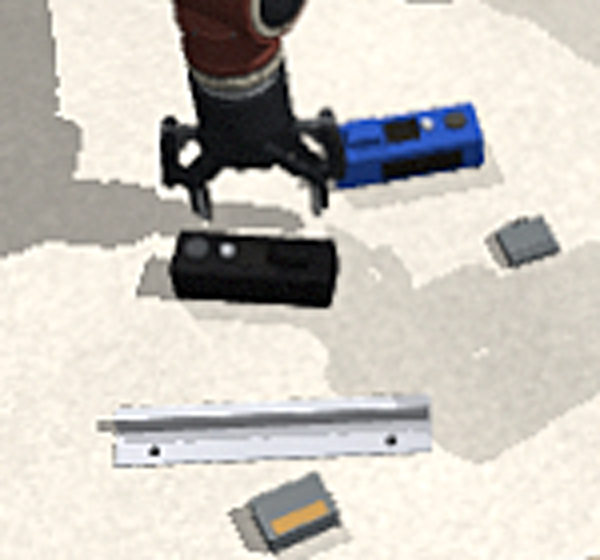

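The fingers are down behind the grip, clear of the blue look-alike. I expect about 13.6 cm to seat it, so I push 12 cm first.

apply_moves:
  rows:
    - [-1,0,0,0,0,0]
    - [-1.7,0,0,0,0,0]
    - [-2.4,0,0,0,0,0]
    - [-3.1,0,0,0,0,0]
    - [-3.8,0,0,0,0,0]
    - [-4.5,0,0,0,0,0]
    - [-5.2,0,0,0,0,0]
    - [-5.9,0,0,0,0,0]
    - [-6.6,0,0,0,0,0]
    - [-7.3,0,0,0,0,0]
    - [-8,0,0,0,0,0]
    - [-8.7,0,0,0,0,0]
    - [-9.4,0,0,0,0,0]
    - [-10,0,0,0,0,0]
    - [-10.6,0,0,0,0,0]
    - [-11,0,0,0,0,0]
    - [-11.4,0,0,0,0,0]
    - [-11.7,0,0,0,0,0]
    - [-12,0,0,0,0,0]
    - [-12,0,0,0,0,0]

```text
t: 10.25
tool_pos: [0.5291, -0.2243, 0.0072]
tool_rot: [0.109, 3.13, -0.0]
contact_force: [-0.6, 0.0, -0.4]
opening: 0.0853
```

```bash
python3 - <<'E'
from station import ctrl
from h import *
a=[]
for n,(y0,y1,x0,x1) in dict(scene=(160,280,140,290),top=(150,260,290,430)).items():
    im=ctrl.get_image(n);a.append(cv2.resize(np.clip(im["color"][y0:y1,x0:x1]*1.4,0,255).astype('uint8'),(400,320),interpolation=cv2.INTER_CUBIC))
cv2.imwrite("pics/p6.png",np.hstack(a))
o=ctrl.get_obs();print(o["t"],o["tool_pos"],cv2.Rodrigues(o["tool_rot"])[0].round(3),o["contact_force"],o["wrist_torque"])
E
```

```text
10.35 [ 0.52909532 -0.22436451  0.00740468] [[-0.998  0.07   0.01 ]
 [ 0.07   0.998 -0.001]
 [-0.01   0.    -1.   ]] [-1.01774862 -0.25114478 -0.2317526 ] [ 0.03954301 -0.04467967 -0.00911449]
```

View pics/p6.png

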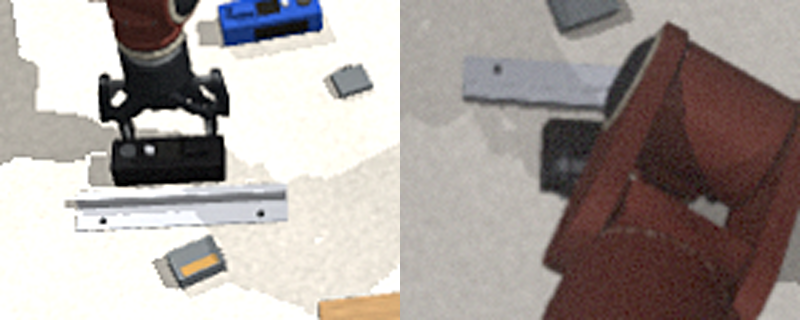

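apply_moves:
  rows:
    - [-0.4,0,0,0,0,0]
    - [-0.7,0,0,0,0,0]
    - [-1,0,0,0,0,0]
    - [-1.2,0,0,0,0,0]
    - [-1.4,0,0,0,0,0]
    - [-1.5,0,0,0,0,0]
    - [-1.5,0,0,0,0,0]

```text
t: 11.05
tool_pos: [0.5443, -0.2254, 0.0075]
tool_rot: [0.109, 3.129, -0.0]
contact_force: [-0.7, 0.1, -0.5]
opening: 0.0855
```

apply_moves:
  rows:
    - [-0.1,0,0,0,0,0]
    - [-0.2,0,0,0,0,0]
    - [-0.2,0,0,0,0,0]

```text
t: 11.35
tool_pos: [0.5452, -0.2254, 0.0075]
tool_rot: [0.11, 3.132, 0.0]
contact_force: [-7.5, 0.5, 4.0]
opening: 0.0856
```

```bash
python3 - <<'E'
from station import ctrl
from h import *
im=ctrl.get_image("scene");np.savez("pics/scene7.npz",**im);cv2.imwrite("pics/p7.png",cv2.resize(np.clip(im["color"][170:250,140:250]*1.4,0,255).astype('uint8'),None,fx=6,fy=6,interpolation=cv2.INTER_CUBIC))
o=ctrl.get_obs();print(o["t"],o["tool_pos"],o["contact_force"],o["wrist_torque"])
E
```

```text
11.4 [ 0.5452477  -0.22538827  0.00748718] [-6.62491292  1.25358557  2.58288343] [-0.00100891  0.97580621 -0.22344634]
```

View pics/p7.png

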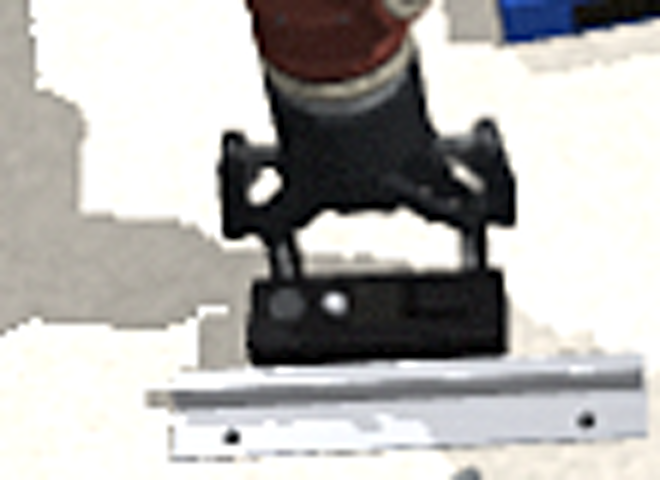

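apply_moves:
  rows:
    - [-0.2,0,0,0,0,0]
    - [-0.3,0,0,0,0,0]
    - [-0.3,0,0,0,0,0]
    - [-0.3,0,0,0,0,0]

```text
t: 11.8
tool_pos: [0.5453, -0.2253, 0.0075]
tool_rot: [-0.112, -3.139, -0.003]
contact_force: [-14.7, 2.8, 9.4]
opening: 0.0853
```

```bash
python3 - <<'E'
from station import ctrl
o=ctrl.get_obs();print(o["t"],o["tool_pos"],o["tool_rot"],o["contact_force"],o["wrist_torque"])
E
```

```text
11.8 [ 0.54526628 -0.22525862  0.00751119] [-1.11836796e-01 -3.13926450e+00 -2.71882332e-03] [-14.70689616   2.81159134   9.40492031] [-0.10891472  2.10806795 -0.57856118]
```

Contact with the rail at 15 N, carried mostly by the -y finger. I ease off a little and turn the tool clockwise slightly, so the other end is pressed home as well.

apply_moves:
  rows:
    - [0,0,0,0,0,0.05]
    - [-0.1,0,0,0,0,0.1]
    - [-0.1,0,0,0,0,0.15]
    - [-0.1,0,0,0,0,0.2]
    - [-0.1,0,0,0,0,0.2]

```text
t: 12.3
tool_pos: [0.5448, -0.2252, 0.0077]
tool_rot: [-0.136, -3.134, -0.004]
contact_force: [-9.2, 0.2, 6.1]
opening: 0.0851
```

```bash
python3 - <<'E'
from station import ctrl
o=ctrl.get_obs();print(o["t"],o["tool_pos"],o["tool_rot"],o["contact_force"],o["wrist_torque"])
E
```

```text
12.3 [ 0.54477588 -0.22517118  0.00767348] [-0.136499   -3.13382126 -0.00352218] [-9.2467523   0.23215116  6.11681464] [0.38206763 1.33529318 0.42557971]
```

Now the +y finger carries the load, so both ends have been pressed home. I back straight off, lift away and check.

apply_moves:
  rows:
    - [0.3,0,0,0,0,0]
    - [0.8,0,0,0,0,0]
    - [1.6,0,0,0,0,0]
    - [2.6,0,0,0,0,0]
    - [3.6,0,0,0,0,0]
    - [4,0,-2,0,0,0]
    - [4,0,-6,0,0,0]
    - [4,0,-10,0,0,0]
    - [4,0,-15,0,0,0]
    - [7,3,-19,0,0,0]
    - [11,8,-22,0,0,0]
    - [13,13,-22,0,0,0]
    - [13,18,-22,0,0,0]
    - [13,22,-22,0,0,0]
    - [13,22,-22,0,0,0]
    - [13,22,-22,0,0,0]

```text
t: 13.9
tool_pos: [0.4347, 0.0067, 0.2287]
tool_rot: [-0.13, -3.135, -0.004]
contact_force: [-0.5, -0.4, -0.5]
opening: 0.0854
```

```bash
python3 - <<'E'
from station import ctrl
from h import *
for n in("top","scene"):
    im=ctrl.get_image(n);np.savez(f"pics/{n}8.npz",**im)
t=load("pics/top8.npz");s=load("pics/scene8.npz");c=t["color"]
g=cv2.GaussianBlur(c,(0,0),.5).max(2)
a=cv2.resize(c[150:230,290:430],None,fx=5.6,fy=5.6,interpolation=cv2.INTER_CUBIC);cv2.imwrite("pics/p8.png",np.clip(a*1.7,0,255).astype('uint8'))
a=cv2.resize(s["color"][140:280,140:410],None,fx=2.9,fy=2.9,interpolation=cv2.INTER_CUBIC);cv2.imwrite("pics/p8s.png",np.clip(a*1.3,0,255).astype('uint8'))
cv2.imwrite("pics/p8t.png",np.clip(c*1.5,0,255).astype('uint8'))
# grip
m=np.zeros(g.shape,'uint8');m[180:220,310:410]=(g[180:220,310:410]<48)*255
m=cv2.morphologyEx(m,cv2.MORPH_OPEN,np.ones((3,3)))
cs,_=cv2.findContours(m,cv2.RETR_EXTERNAL,cv2.CHAIN_APPROX_NONE);k=max(cs,key=cv2.contourArea).reshape(-1,2);W=onto(t,k,.038)*1000
print("grip",cv2.minAreaRect(W.astype('float32')))
o=ctrl.get_obs();print(o["t"],o["tool_pos"],o["contact_force"])
E
```

```text
grip ((574.8655395507812, -227.12686157226562), (130.18231201171875, 48.307498931884766), 86.07546997070312)
14.0 [0.43501246 0.00462222 0.22848377] [-0.12448436 -0.29899952 -0.22295715]
```

View pics/p8.png

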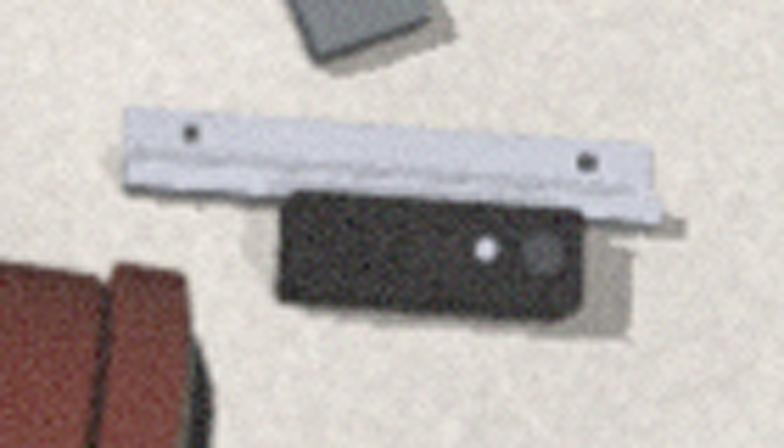

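View pics/p8s.png

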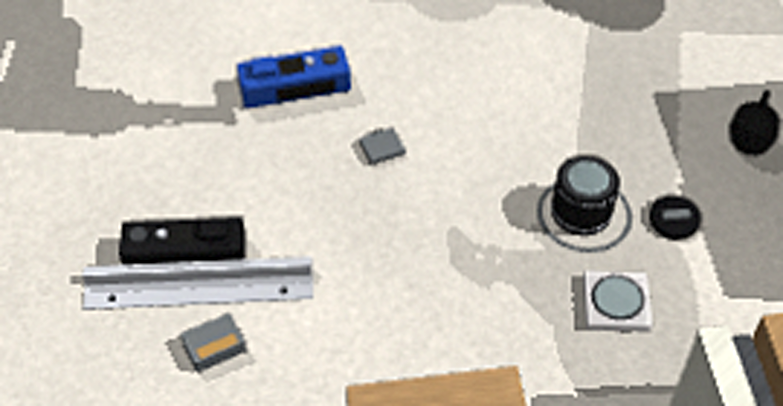

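View pics/p8t.png

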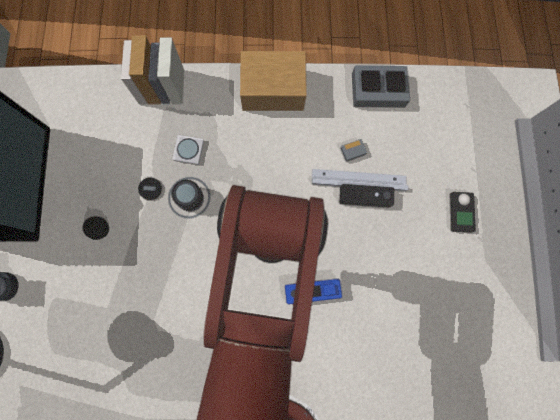

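Top crop: the grip's far top edge runs (290,192) to (580,212). It overlaps the rail's front edge by the same 7.5 px at both ends, which is the offset expected from the height difference, so it is parallel and flush. It lies well within the rail's length. Everything else is where it was, so I hand in.

```bash
python3 - <<'E'
from station import ctrl
print(ctrl.finish_job(), ctrl.get_obs()["t"])
E
```

```text
the job is handed in; nothing more can be done
the job is handed in; nothing more can be done
```

Both items are in their parking places, and I handed the job in at about 14 s.

- **Lens:** I pushed it first, with the half-closed fingers, into the ring. After I let go its foot measured about 4 mm from the ring centre, against 13 mm allowed, and the later pictures show it unmoved.
- **Battery grip:** I pushed the black one with the two open fingers along the rail's +x. It stopped firmly against the rail at about 15 N, and I pressed both ends home in turn. Its centre is about 11 mm from the middle of the rail, so its whole length is on it.
- **Where the checks disagreed:** the outline fit put the grip's angle 0.3° off the rail and its far edge 2.6 mm short of the front face, part of which comes from the outline falling half a pixel inside the true edge. I put this down to measuring error (the calibration is good to about 2 mm), because the firm stop and the equal overlap at both ends say it sits flush.
- **Other things:** in the last pictures the bystanders and the blue look-alike show no visible movement, and the arm was clear of everything. I checked these by eye and did not measure them again.

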